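# Slide the drying board home in the page rack

### The job

The top board of the low plywood drying rack, with an inked comic page and a brass paperweight on it, has been left pulled out towards the robot. With the fingertips push its front edge steadily back along the rails until you feel it drop into its locating notches, so that the board lies level and fully home, then take the hand away. Only push: do not lift the board or shove it hard or fast, keep the paperweight standing where it is on the page, and leave everything else on the desk undisturbed.

Things in the scene. Friction and masses are not known exactly. Their poses are not given: they have to be found in the camera images.
- rack: Plywood drying rack, fixed, 359 wide x 258 deep x 170 mm high (back panel 160), open in front and on top, three boards one above the other. Origin: on the desk under the middle of its front plane; x points into the rack (the way boards are pushed home), y to its left, z up. 12 mm side panels at y = +/-168 to 180 mm; back panel's inner face at x = 246 mm. The two lower boards are home and part of the rack.
- rail (a point): Top board's left aluminium rail: middle of its upper face, 140 mm above the desk. Each of the two rails is 20 mm wide, along a side panel, from x = 10 to 221 mm in the rack's frame; behind it (to x = 246) lies a notch 7.5 mm deep. Above it, a 12 mm wide hold-down strip from x = 100 mm back, its underside 19 mm over the rail.
- tab (a point): Top of the stop tab at the front end of that left rail: 20 mm wide, x = 0 to 10 mm in the rack's frame, 7 mm above the rail (147 mm above the desk). The right rail has the same. Nothing stands between the two tabs at the height of the top board.
- board: Loose top board, the one sticking out: light wood, 330 wide (y) x 230 deep (x) x 9 mm, 0.3 to 0.7 kg, a ruled page fixed on it. Origin: middle of its front edge at the underside; x points back into the rack, z up. While out it slides level, underside on the stop tabs, origin 147 mm above the desk. It starts 34 to 100 mm in front of the drop. Sliding takes about 2 to 7 N. 2.5 mm play to each side.
- board_face (a point): Middle of the board's front face, 5 mm below its underside; axes as the board's: the place to push. The flat face reaches 14 mm above and 13 mm below this point: under the front edge, flush with it, is a wooden lipping 280 mm wide, 14 mm thick, 18 mm deep.
- board_left (a point): Board's underside near its left front corner (5 mm behind the front edge, 160 mm left of the middle). When the board's origin passes x = 10 mm in the rack's frame, the whole board drops 7 mm: from 147 to 140 mm above the desk. It may hang on the finger by friction until the finger is drawn back. The back panel stops the origin at x = 16 mm.
- board_right (a point): The same point near the right front corner; same heights.
- board_rear (a point): Board's underside at the middle of its rear edge, 225 mm behind the front edge; same heights. A batten 16 mm wide and 7 mm deep under this edge slides on the rails and drops into their notches as the front edge drops behind the tabs.
- paperweight: Turned brass paperweight with a knob, 50 mm across, 44 mm tall, 0.2 to 0.33 kg, standing loose on the page 125 to 170 mm behind the board's front edge, within 80 mm of its middle line. Origin: centre of its underside, z up its axis.
- ink_bottle: Bystander, loose on the desk near the rack: ink bottle: squat glass jar with black cap, 48 mm across, 58 mm tall. Origin: centre of its underside. Leave alone.
- fluid_bottle: Bystander, loose on the desk near the rack: correction-fluid bottle: small white bottle with black cap, 26 mm across, 62 mm tall. Origin: centre of its underside. Leave alone.
- cup: Bystander, loose on the desk near the rack: empty clear plastic cup, 72 mm across, 95 mm tall. Origin: centre of its underside. Leave alone.
- eraser: Bystander, loose on the desk near the rack: white eraser block, 52 x 22 x 13 mm. Origin: centre of its underside. Leave alone.
- stapler: Bystander, loose on the desk near the rack: black desk stapler, 135 x 34 x 48 mm. Origin: centre of its underside. Leave alone.
- tape_dispenser: Bystander, loose on the desk near the rack: grey tape dispenser, 130 x 50 x 82 mm. Origin: centre of its underside. Leave alone.
- marker: Bystander, loose on the desk near the rack: black marker pen lying flat, 120 x 14 x 14 mm. Origin: centre of its underside. Leave alone.
Things that resemble listed ones, but are neither listed nor needed, are in the scene too. There is more than one size of the paperweight; the one meant has the size given above.

How it is judged:
By the outcome, as a careful person would: the job done as asked, in the order asked, and still so for the second after the job is handed in, with the robot touching nothing.
It also fails if it takes over 35 s, if anything falls off the work surface, if the arm or the gripper's body presses on something with over 40 N, if the wrist force passes 120 N, or if a joint passes its speed limit or range.

### The arm

A 6-joint arm with a two-finger parallel gripper is mounted at the origin on the work surface. World frame = base frame: x ahead of the robot, y to its left, z up, the work surface at z = 0. Lengths are in m, angles in rad, forces in N, time in s.
With the tool pointing down it reaches from about 0.25 to 0.775 m from the base axis. Payload 4 kg.
Tool frame: the origin (TCP) lies on the centre line of the jaws, within the pads' length; the fingertips stand 17 mm ahead of it and the grasp point (between the pads) lies 2 mm behind it; z points along the fingers, y is the line along which they close (so a half turn about z gives the same grasp; the last joint's range is limited). The gripper opens to 94 mm and grips with 3 to 60 N. Pads are 16 mm wide; open, the fingers measure 119 mm over their backs; the gripper's body (75 mm by 177 mm) begins 78 mm behind the grasp point.
Start: joints at [-1.424, 0.087, 1.371, -0, 1.684, -0.103], TCP at [0.136, -0.533, 0.223] pointing down, gripper open.
Joint ranges: [-3.1, 3.1], [-0.76, 2.03], [0.27, 2.55], [-1.08, 4.22], [0.17, 2.65], [-2.57, 2.57]. Speed limits (rad/s): [2.79, 2.79, 3.14, 3.14, 3.14, 3.14].

### API

Orientations are given as [roll, pitch, yaw] about the fixed x, y, z axes, in that order (R = Rz(yaw) Ry(pitch) Rx(roll)).
In Python, from bench import robot gives the robot as it stands.
- The arm moves only by the tool servo_tool, never from a script. Its argument "plan" is a list of rows, each a list of 7 numbers: the shift along the tool's x, y, z normalised to -1 to 1, where 1 is 0.1 m, then the turn, a rotation vector about the tool's x, y, z normalised to -1 to 1, where 1 is pi/2 rad, then the finger opening in mm, from 0 to 94. In form: [[x, y, z, ax, ay, az, gripper], ...]. A call has 1 to 12 rows; each row is the pose to reach, as a shift and turn from the pose commanded when the call began, along the tool's axes at that moment; what a row does not reach only later rows make up. A row lasts 1/12 s, in which the tool goes at most 41.7 mm and 7.16 degrees, less where a joint would pass 70% of its speed; a pose out of reach is approached as far as the arm can. A call with a number of a shift or a turn outside -1 to 1 is refused whole. A call with a gripper value outside its range is refused whole. The fingers move at their own pace and stop on an object; the grip force is fixed at half the most. Time passes only in rows, so rows that repeat a pose let the fingers close. It gives the time, the measured TCP pose, the force, the opening and the grip force at its end, in the units of the state.
- robot.get_obs(): the state, without advancing time (a new reading comes with each control period).
- robot.snapshot(name): name is "scene" or "top"; returns the picture (400x640x3 uint8, red, green, blue); there is no depth.
- robot.camera_params(name): a dict with "camera_matrix" (3x3 intrinsics, pixels), "rvec" (rotation vector, rad) and "tvec" (3), from world to camera coordinates, as OpenCV has them. Camera axes: x right, y down, z forward; pixel columns grow to the right and rows downward; lengths in m; the calibration is good to about 2 mm. A picture is of the moment at which its call begins. camera_params takes no time and is no camera call.
- robot.close_job(): hands the job in; it is judged then, once.
Trained networks look in the newest picture that a camera, given by its name, has taken for a name from the list of things; names that differ only in an ending like _2 or _b are one class to them, and where a whole thing is asked for, a point or a joint stands for the part that bears it (a point fixed in the world has none). Each returns a list of dicts, best first, with "conf" (0 to 1); they miss things now and then, are a little off and sometimes report something else, mostly with a low value. They report only what shows in the picture. A call takes as long as a camera call. They do not tell look-alikes from the thing itself.
- robot.find_in(thing, camera): "extent" ([centre column, centre row, width, height] in pixels, round what is visible of it).
The state is a dict: "time": time; "joint_positions": joint angles; "qvel": joint speeds; "joint_torque": joint torques, N m; "tool_pos": TCP position; "ee_rot": TCP orientation; "wrist_force": force on the tool from outside, world axes, zero at the start; "wrist_torque": the same for the moment, N m; "width": finger opening in m; "finger_force": force on a finger pad.
Only numpy, scipy, OpenCV 4.12 (cv2) and the standard library are available. Lean on these libraries where they do the work, as an engineer would, in place of code of your own. Each camera call takes 0.05 s, during which the arm holds its last target. There are 200 camera calls.

## Working session

There is one attempt and no reset: what is moved stays moved. The work goes in short steps, Python scripts to look and compute and a tool call to move; the robot and the scene stay as the last step left them, time stands still between calls to the robot, and variables do not carry over. Pictures are saved under pics/ and viewed, at most 10 in all, crops included, and the job is handed in when it is done.

Besides the shell and the picture viewer there is one more tool, called after "Request:" as name(argument=value, ...) on one line, values as JSON. servo_tool: Moves the arm, as the interface text tells. Scaled input: -1 to 1 covers 0.1 m each way for a shift and pi/2 rad each way for a turn. Its arguments: {"type":"object","properties":{"plan":{"type":"array","items":{"type":"array","items":{"type":"number"}}}},"required":["plan"]}

```bash
mkdir -p pics; python3 - <<'E'
from bench import robot
import cv2
for c in("scene","top"):
    im=robot.snapshot(c); cv2.imwrite(f"pics/{c}0.png",im[:,:,::-1])
    p=robot.camera_params(c); print(c,p)
    for t in("rack","rail","tab","board","board_face","board_left","board_right","paperweight"):
        print(t,[(([round(x) for x in d["extent"]]),round(d["conf"],2)) for d in robot.find_in(t,c)][:3])
print(robot.get_obs())
E
```

```text
scene {'camera_matrix': array([[512.31850771,   0.        , 323.35305378],
       [  0.        , 512.31850771, 201.01595554],
       [  0.        ,   0.        ,   1.        ]]), 'rvec': array([ 2.53176348,  0.30213611, -0.11223201]), 'tvec': array([-0.55706441, -0.04358908,  1.33130656])}
rack [([375, 225, 135, 179], 0.69), ([270, 184, 13, 17], 0.42)]
rail [([376, 226, 133, 180], 0.82)]
tab [([375, 228, 131, 179], 0.63)]
board [([335, 205, 122, 131], 0.92)]
board_face [([338, 206, 115, 131], 0.58), ([377, 226, 130, 179], 0.26), ([270, 185, 15, 21], 0.26)]
board_left [([336, 207, 119, 132], 0.68), ([378, 228, 130, 180], 0.36)]
board_right [([335, 206, 114, 134], 0.59), ([252, 332, 32, 48], 0.53)]
paperweight [([363, 235, 26, 25], 0.76), ([382, 356, 29, 36], 0.75), ([296, 387, 18, 24], 0.62)]
top {'camera_matrix': array([[484.65610386,   0.        , 322.39561785],
       [  0.        , 484.65610386, 203.29260663],
       [  0.        ,   0.        ,   1.        ]]), 'rvec': array([ 2.23728151, -2.18505244,  0.03025407]), 'tvec': array([-0.01937291,  0.56075289,  1.2754843 ])}
rack [([
[... 403 characters left out ...]
16], 0.52)]
{'time': 0.9, 'joint_positions': array([-1.42410607e+00,  8.71843909e-02,  1.37066668e+00,  7.55030951e-06,
        1.68360497e+00, -1.03102684e-01]), 'qvel': array([-0.00215658,  0.00167063,  0.00033145, -0.0001244 ,  0.0001818 ,
        0.0006359 ]), 'joint_torque': array([ 6.04549186e-04, -3.40030432e+01, -3.02598202e+01,  7.18482002e-02,
        2.36086728e-02, -1.42460507e-06]), 'tool_pos': array([ 0.13596232, -0.53295765,  0.22253134]), 'ee_rot': array([3.14145600e+00, 6.59761396e-06, 2.49793793e-01]), 'wrist_force': array([-0.79548416,  0.62558098, -0.32224688]), 'wrist_torque': array([-0.003391 , -0.0086876, -0.0523168]), 'finger_force': 0.0, 'width': 0.09403752057576183}
```

```bash
python3 - <<'E'
import cv2
a=cv2.imread("pics/scene0.png");b=cv2.imread("pics/top0.png")
cv2.imwrite("pics/c1.png",cv2.resize(a[110:410,220:520],(800,600) ,interpolation=2)[:, :]) if 0 else None
cv2.imwrite("pics/c1.png",cv2.resize(a[100:400,200:600],(800,600),interpolation=2))
cv2.imwrite("pics/c2.png",cv2.resize(b[60:270,210:490],(800,600),interpolation=2))
E
```

```text
(no output)
```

View pics/c1.png

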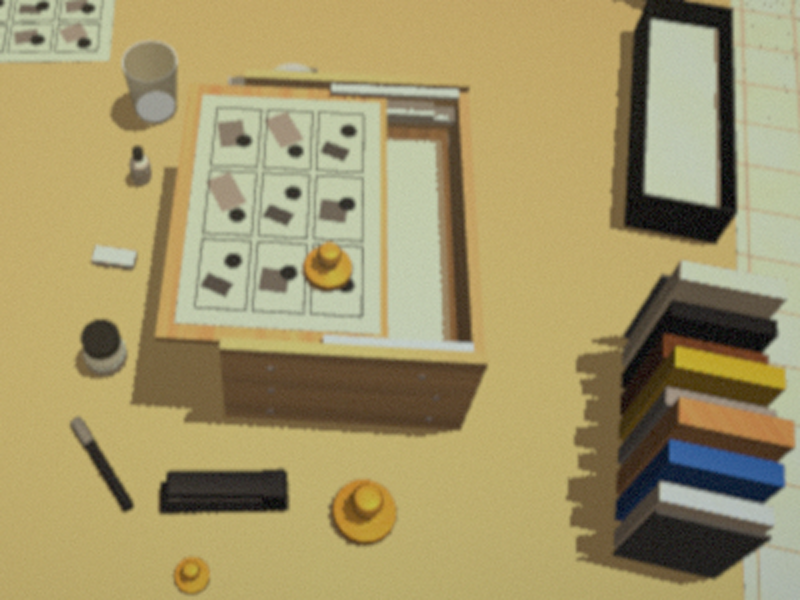

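View pics/c2.png

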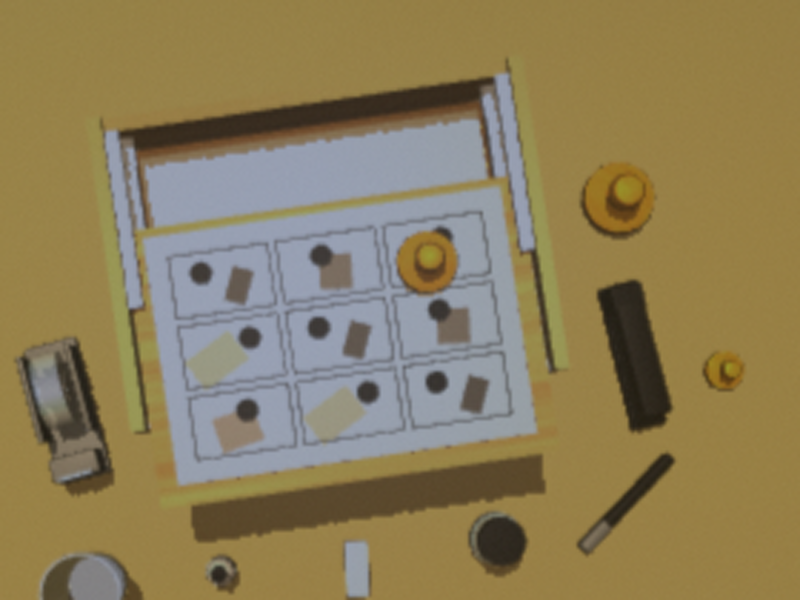

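View pics/top0.png

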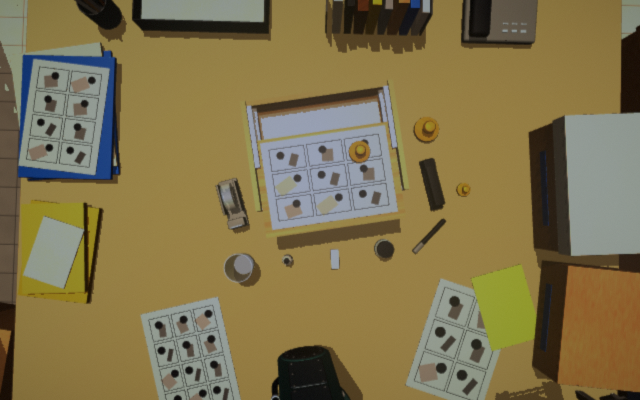

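The paperweight on the page (top camera px 361,150) is the one meant. The others, the large one at (427,129) and the small one at (463,191), stand on the desk. Next I fit the rack and board poses to picked corners.

```bash
cat > fit.py <<'E'
import numpy as np,cv2
from bench import robot
from scipy.optimize import least_squares
P={c:robot.camera_params(c) for c in("scene","top")}
def proj(c,X): return cv2.projectPoints(np.array(X,float).reshape(-1,3),P[c]["rvec"],P[c]["tvec"],P[c]["camera_matrix"],None)[0][:,0]
def ray(c,uv,z):
    K=P[c]["camera_matrix"];R=cv2.Rodrigues(P[c]["rvec"])[0];C=-R.T@P[c]["tvec"]
    d=R.T@np.linalg.solve(K,[*uv,1]);return C+d*(z-C[2])/d[2]
def w(p,q):
    c,s=np.cos(p[2]),np.sin(p[2]);q=np.array(q,float)
    return np.c_[p[0]+c*q[:,0]-s*q[:,1],p[1]+s*q[:,0]+c*q[:,1],q[:,2]]
E
python3 - <<'E'
from fit import *
T=lambda u,v:(210+u/2.857,60+v/2.857)
S=lambda u,v:(200+u/2,100+v/2)
rq=[(0,.18,.17),(0,-.18,.17),(.258,-.18,.17),(.258,.18,.17)]
rt=np.array([T(135,432),T(567,368),T(517,57),T(89,118)])
rs=np.array([S(220,347),S(487,362)]) # front right, back right
bq=[(0,.165,.156),(0,-.165,.156),(.23,.165,.156),(.23,-.165,.156)]
bt=np.array([T(162,497),T(556,437),T(138,232),T(502,180)])
bs=np.array([S(157,337),S(200,87),S(386,336),S(388,98)])
f=lambda p:np.r_[(proj("top",w(p,rq))-rt).ravel(),(proj("scene",w(p,rq)[1:3])-rs).ravel()]
r=least_squares(f,[.5,0,0],loss="soft_l1");print(r.x,f(r.x).round(1))
g=lambda p:np.r_[(proj("top",w(p,bq))-bt).ravel(),(proj("scene",w(p,bq)[[1,0,3,2]])-bs).ravel()]
b=least_squares(g,[.5,0,0],loss="soft_l1");print(b.x,g(b.x).round(1))
c,s=np.cos(r.x[2]),np.sin(r.x[2]);d=b.x[:2]-r.x[:2];print("board in rack",d@[c,s],d@[-s,c])
print("pw",ray("top",(361,150),.17),ray("scene",(363,235),.17))
for n,u in dict(ink=(385,248),fluid=(287,259),cup=(240,267),er=(335,259)).items():print(n,ray("top",u,.04))
# overlay
im=cv2.imread("pics/top0.png")[60:270,210:490];im=cv2.resize(im,(800,600))
im2=cv2.resize(cv2.imread("pics/scene0.png")[100:400,200:600],(800,600))
for p,q,col in((r.x,rq,(255,0,0)),(b.x,np.array(bq)[[0,1,3,2]],(0,0,255))):
    X=w(p,q)
    cv2.polylines(im,[((proj("top",X)-[210,60])*2.857).astype(int)],True,col)
    cv2.polylines(im2,[((proj("scene",X)-[200,100])*2).astype(int)],True,col)
cv2.imwrite("pics/o1.png",np.vstack([cv2.resize(im[:, :],(400,300)),cv2.resize(im2,(400,300))]) if 0 else im);cv2.imwrite("pics/o2.png",im2)
E
```

```text
[ 0.56630063 -0.02844568  0.1753328 ] [-2.   0.2  0.9 -1.   1.2 -1.8 -2.4  0.  -1.4  0.2 -0.4 -0. ]
[ 0.50621465 -0.03916468  0.16636696] [-0.5  1.7  1.5  2.6 -5.8 -2.8  6.1 -4.5 -0.4 -0.2 -4.3 -2.   1.7  7.5
  0.4 -2.7]
board in rack -0.06103455104975295 -7.351369732364666e-05
pw [ 0.68267124 -0.09201271  0.17      ] [ 0.6828928  -0.09643844  0.17      ]
ink [ 0.44906805 -0.16972245  0.04      ]
fluid [0.41499951 0.0815204  0.04      ]
cup [0.39172028 0.20158495 0.04      ]
er [ 0.41786209 -0.0417709   0.04      ]
```

View pics/o1.png

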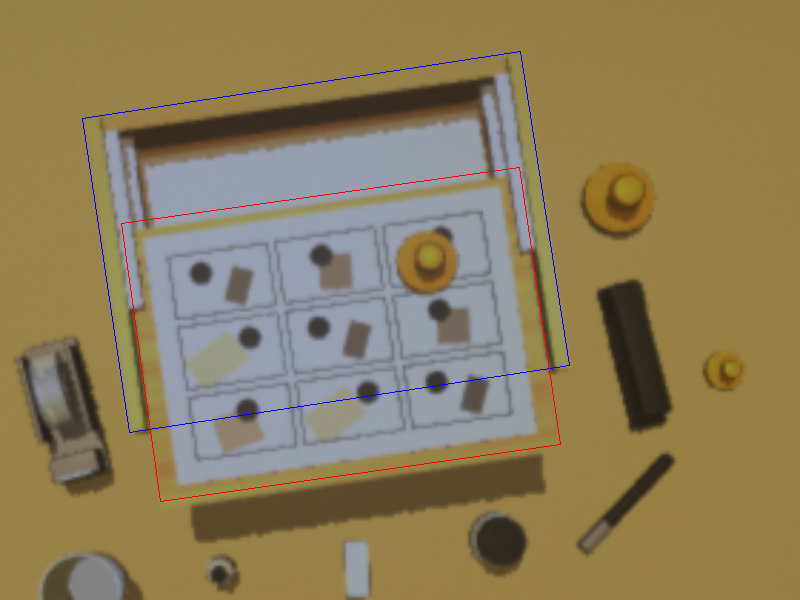

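View pics/o2.png

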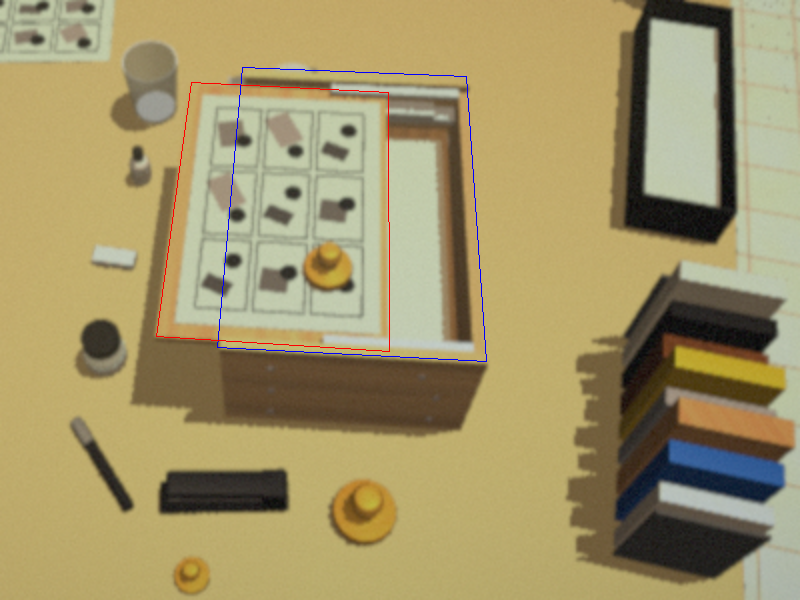

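Pose fit: rack at (0.566, -0.028), yaw 0.175. The board's front edge is at (0.506, -0.039), about 61 mm in front of the rack plane, so it has about 71 mm to go. First I move in front of the face, staying high.

Request:
servo_tool(plan=[[0.2, -0.19, 0, 0, 0, 0, 94], [0.4, -0.37, 0, 0, 0, 0, 94], [0.6, -0.56, 0, 0, 0, 0, 94], [0.8, -0.74, 0, 0, 0, 0, 94], [1, -0.93, 0, 0, 0, 0, 94]])

```text
time: 1.32
tool_pos: [0.2103, -0.4171, 0.2225]
ee_rot: [3.141, -0.0, 0.249]
wrist_force: [0.7, -1.0, 0.3]
width: 0.0942
finger_force: 0.0
```

Request:
servo_tool(plan=[[0.2, -0.19, 0, 0, 0, 0, 94], [0.4, -0.37, 0, 0, 0, 0, 94], [0.6, -0.56, 0, 0, 0, 0, 94], [0.8, -0.74, 0, 0, 0, 0, 94], [1, -0.93, 0, 0, 0, 0, 94]])

```text
time: 1.73
tool_pos: [0.2843, -0.3022, 0.2227]
ee_rot: [3.141, -0.0, 0.249]
wrist_force: [0.5, 0.9, 0.2]
width: 0.0937
finger_force: 0.0
```

Request:
servo_tool(plan=[[0.2, -0.19, 0, 0, 0, 0, 94], [0.4, -0.37, 0, 0, 0, 0, 94], [0.6, -0.56, 0, 0, 0, 0, 94], [0.8, -0.74, 0, 0, 0, 0, 94], [1, -0.93, 0, 0, 0, 0, 94]])

```text
time: 2.15
tool_pos: [0.3582, -0.1873, 0.2227]
ee_rot: [3.141, -0.0, 0.25]
wrist_force: [1.3, -0.6, -0.4]
width: 0.0937
finger_force: 0.0
```

Request:
servo_tool(plan=[[0.2, -0.19, 0, 0, 0, 0, 94], [0.4, -0.37, 0, 0, 0, 0, 94], [0.6, -0.56, 0, 0, 0, 0, 94], [0.8, -0.74, 0, 0, 0, 0, 94], [1, -0.93, 0, 0, 0, 0, 94], [1, -0.93, 0, 0, 0, 0, 94], [1, -0.93, 0, 0, 0, 0, 94]])

```text
time: 2.73
tool_pos: [0.4318, -0.0728, 0.2224]
ee_rot: [3.141, 0.001, 0.253]
wrist_force: [-0.2, 0.5, 0.3]
width: 0.0938
finger_force: 0.0
```

Request:
servo_tool(plan=[[0.1, -0.1, 0, 0, 0, 0.025, 94], [0.2, -0.19, 0, 0, 0, 0.05, 94], [0.2, -0.19, 0.2, 0, 0, 0.05, 94], [0.2, -0.19, 0.4, 0, 0, 0.05, 94], [0.2, -0.19, 0.6, 0, 0, 0.05, 94], [0.2, -0.19, 0.78, 0, 0, 0.05, 94], [0.2, -0.19, 0.78, 0, 0, 0.05, 94], [0.2, -0.19, 0.78, 0, 0, 0.05, 94]])

```text
time: 3.4
tool_pos: [0.4453, -0.0512, 0.1439]
ee_rot: [-3.141, 0.002, 0.17]
wrist_force: [-0.1, 0.3, 0.3]
width: 0.0942
finger_force: 0.0
```

```bash
python3 - <<'E'
from fit import *
a=robot.snapshot("top")[:,:,::-1];b=robot.snapshot("scene")[:,:,::-1]
cv2.imwrite("pics/d.png",np.vstack([cv2.resize(a[100:300,200:460],(780,600))[150:450],cv2.resize(b[120:300,220:480],(780,540))[120:420]]))
E
```

```text
(no output)
```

View pics/d.png

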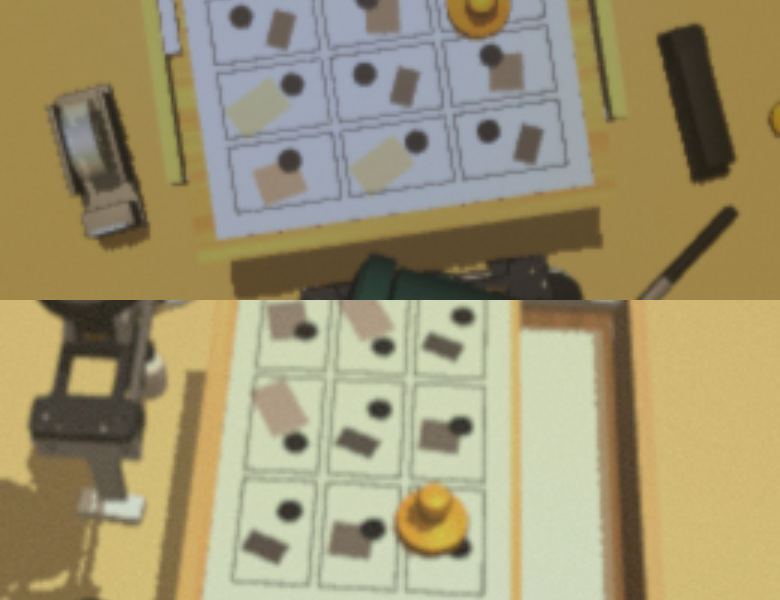

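The hand stands in front of the face, touching nothing. The paperweight is upright at about (435,515) in the lower half. I approach, then push slowly.

Request:
servo_tool(plan=[[0.06, 0, 0, 0, 0, 0, 94], [0.12, 0, 0, 0, 0, 0, 94], [0.18, 0, 0, 0, 0, 0, 94], [0.24, 0, 0, 0, 0, 0, 94], [0.3, 0, 0, 0, 0, 0, 94], [0.36, 0, 0, 0, 0, 0, 94], [0.4, 0, 0, 0, 0, 0, 94], [0.42, 0, 0, 0, 0, 0, 94], [0.44, 0, 0, 0, 0, 0, 94]])

```text
time: 4.25
tool_pos: [0.4898, -0.0426, 0.1443]
ee_rot: [-3.142, 0.001, 0.171]
wrist_force: [-0.5, 0.9, -0.8]
width: 0.0937
finger_force: 0.0
```

Request:
servo_tool(plan=[[0.015, 0, 0, 0, 0, 0, 94], [0.03, 0, 0, 0, 0, 0, 94], [0.045, 0, 0, 0, 0, 0, 94], [0.06, 0, 0, 0, 0, 0, 94], [0.075, 0, 0, 0, 0, 0, 94], [0.09, 0, 0, 0, 0, 0, 94], [0.105, 0, 0, 0, 0, 0, 94], [0.12, 0, 0, 0, 0, 0, 94]])

```text
time: 4.92
tool_pos: [0.4997, -0.041, 0.1445]
ee_rot: [-3.142, 0.004, 0.171]
wrist_force: [-5.6, -0.1, 3.1]
width: 0.0944
finger_force: 2.9
```

Contact made at about 5.6 N, consistent with sliding. I continue steadily.

Request:
servo_tool(plan=[[0.02, 0, 0, 0, 0, 0, 94], [0.04, 0, 0, 0, 0, 0, 94], [0.06, 0, 0, 0, 0, 0, 94], [0.08, 0, 0, 0, 0, 0, 94], [0.1, 0, 0, 0, 0, 0, 94], [0.12, 0, 0, 0, 0, 0, 94], [0.14, 0, 0, 0, 0, 0, 94], [0.16, 0, 0, 0, 0, 0, 94], [0.18, 0, 0, 0, 0, 0, 94], [0.2, 0, 0, 0, 0, 0, 94], [0.22, 0, 0, 0, 0, 0, 94], [0.24, 0, 0, 0, 0, 0, 94]])

```text
time: 5.92
tool_pos: [0.5233, -0.037, 0.1445]
ee_rot: [3.142, 0.004, 0.171]
wrist_force: [-5.9, -0.9, 3.3]
width: 0.0939
finger_force: 2.9
```

Request:
servo_tool(plan=[[0.02, 0, 0, 0, 0, 0, 94], [0.04, 0, 0, 0, 0, 0, 94], [0.06, 0, 0, 0, 0, 0, 94], [0.08, 0, 0, 0, 0, 0, 94], [0.1, 0, 0, 0, 0, 0, 94], [0.12, 0, 0, 0, 0, 0, 94], [0.14, 0, 0, 0, 0, 0, 94], [0.16, 0, 0, 0, 0, 0, 94], [0.18, 0, 0, 0, 0, 0, 94], [0.2, 0, 0, 0, 0, 0, 94]])

```text
time: 6.75
tool_pos: [0.543, -0.0336, 0.1445]
ee_rot: [3.142, 0.004, 0.171]
wrist_force: [-5.9, -0.6, 4.2]
width: 0.094
finger_force: 2.9
```

```bash
python3 - <<'E'
from fit import *
a=robot.snapshot("top")[:,:,::-1];b=robot.snapshot("scene")[:,:,::-1]
cv2.imwrite("pics/e.png",np.vstack([cv2.resize(a[100:300,200:460],(780,600))[50:350],cv2.resize(b[120:300,220:480],(780,540))[60:360]]))
E
```

```text
(no output)
```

View pics/e.png

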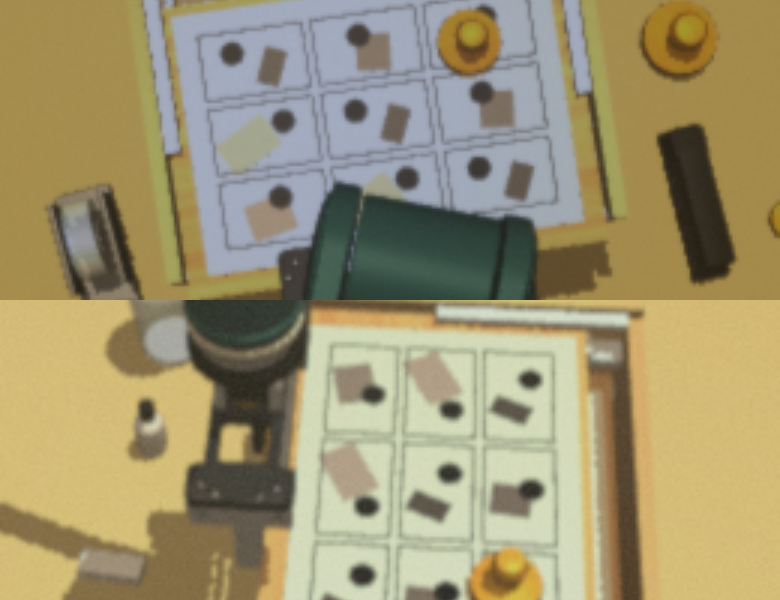

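Sliding well, with the paperweight in its place on the page. About 26 mm remain to the drop.

Request:
servo_tool(plan=[[0.02, 0, 0, 0, 0, 0, 94], [0.04, 0, 0, 0, 0, 0, 94], [0.06, 0, 0, 0, 0, 0, 94], [0.08, 0, 0, 0, 0, 0, 94], [0.1, 0, 0, 0, 0, 0, 94], [0.12, 0, 0, 0, 0, 0, 94], [0.14, 0, 0, 0, 0, 0, 94], [0.155, 0, 0, 0, 0, 0, 94], [0.17, 0, 0, 0, 0, 0, 94], [0.18, 0, 0, 0, 0, 0, 94]])

```text
time: 7.68
tool_pos: [0.561, -0.0305, 0.1445]
ee_rot: [3.142, 0.004, 0.171]
wrist_force: [-5.7, 0.4, 3.1]
width: 0.094
finger_force: 3.0
```

Request:
servo_tool(plan=[[0.01, 0, 0, 0, 0, 0, 94], [0.02, 0, 0, 0, 0, 0, 94], [0.03, 0, 0, 0, 0, 0, 94], [0.04, 0, 0, 0, 0, 0, 94]])

```text
time: 8.02
tool_pos: [0.5648, -0.0298, 0.1445]
ee_rot: [3.142, 0.004, 0.171]
wrist_force: [-6.7, -1.1, 2.6]
width: 0.0941
finger_force: 2.9
```

Request:
servo_tool(plan=[[0.01, 0, 0, 0, 0, 0, 94], [0.02, 0, 0, 0, 0, 0, 94], [0.03, 0, 0, 0, 0, 0, 94]])

```text
time: 8.27
tool_pos: [0.5678, -0.0293, 0.1444]
ee_rot: [-3.142, 0.004, 0.171]
wrist_force: [-5.8, -1.4, 2.8]
width: 0.0937
finger_force: 2.8
```

Request:
servo_tool(plan=[[0.01, 0, 0, 0, 0, 0, 94], [0.02, 0, 0, 0, 0, 0, 94]])

```text
time: 8.43
tool_pos: [0.5702, -0.0288, 0.1444]
ee_rot: [-3.142, 0.003, 0.171]
wrist_force: [-6.3, -1.4, 3.4]
width: 0.094
finger_force: 2.9
```

Request:
servo_tool(plan=[[0.01, 0, 0, 0, 0, 0, 94], [0.02, 0, 0, 0, 0, 0, 94]])

```text
time: 8.6
tool_pos: [0.5721, -0.0285, 0.1444]
ee_rot: [-3.142, 0.003, 0.171]
wrist_force: [-5.8, -0.9, 2.5]
width: 0.0938
finger_force: 2.8
```

Request:
servo_tool(plan=[[0.01, 0, 0, 0, 0, 0, 94], [0.02, 0, 0, 0, 0, 0, 94]])

```text
time: 8.77
tool_pos: [0.5741, -0.0282, 0.1444]
ee_rot: [-3.142, 0.003, 0.171]
wrist_force: [-5.6, -1.3, 3.6]
width: 0.0939
finger_force: 2.8
```

Request:
servo_tool(plan=[[0.01, 0, 0, 0, 0, 0, 94], [0.02, 0, 0, 0, 0, 0, 94]])

```text
time: 8.93
tool_pos: [0.5746, -0.0281, 0.1444]
ee_rot: [-3.142, 0.007, 0.171]
wrist_force: [-12.3, -1.9, 6.6]
width: 0.094
finger_force: 5.9
```

Force has jumped and the motion stopped. With the 8 mm finger half-width that puts the board at x≈16 mm, the back stop. I draw back so that it can drop.

Request:
servo_tool(plan=[[-0.02, 0, 0, 0, 0, 0, 94], [-0.04, 0, 0, 0, 0, 0, 94], [-0.06, 0, 0, 0, 0, 0, 94], [-0.1, 0, 0, 0, 0, 0, 94], [-0.2, 0, 0, 0, 0, 0, 94], [-0.35, 0, 0, 0, 0, 0, 94], [-0.5, 0, 0, 0, 0, 0, 94], [-0.65, 0, 0, 0, 0, 0, 94], [-0.8, 0, 0, 0, 0, 0, 94], [-0.95, 0, 0, 0, 0, 0, 94], [-1, 0, 0, 0, 0, 0, 94]])

```text
time: 9.85
tool_pos: [0.4769, -0.0448, 0.1445]
ee_rot: [3.141, 0.0, 0.171]
wrist_force: [0.6, -0.3, 0.1]
width: 0.0942
finger_force: 0.0
```

Request:
servo_tool(plan=[[-0.2, 0, 0, 0, 0, 0, 94], [-0.4, 0, -0.2, 0, 0, 0, 94], [-0.6, 0, -0.4, 0, 0, 0, 94], [-0.8, 0, -0.6, 0, 0, 0, 94], [-1, 0, -0.8, 0, 0, 0, 94], [-1, 0, -0.8, 0, 0, 0, 94]])

```text
time: 10.35
tool_pos: [0.3802, -0.0625, 0.2293]
ee_rot: [3.137, -0.008, 0.17]
wrist_force: [-0.2, -0.2, 0.0]
width: 0.0941
finger_force: 0.0
```

```bash
python3 - <<'E'
from fit import *
a=robot.snapshot("top")[:,:,::-1];b=robot.snapshot("scene")[:,:,::-1]
b=np.ascontiguousarray(b)
cv2.imwrite("pics/f1.png",cv2.resize(a[60:270,210:490],(800,600),interpolation=2));cv2.imwrite("pics/f2.png",cv2.resize(b[120:330,240:520],(800,600),interpolation=2))
# expected top-face corners, home (z .149,x 13) vs undropped
r=[.5663,-.0284,.1753]
for n,x,z in(("home10",.010,.149),("home16",.016,.149),("up16",.016,.156)):
    q=w(r,[(x,.165,z),(x,-.165,z)])
    print(n,((proj("top",q)-[210,60])*2.857).round(0).tolist(),((proj("scene",q)-[240,120])*2.857).round(0).tolist())
E
```

```text
home10 [[149.0, 418.0], [545.0, 357.0]] [[244.0, 70.0], [213.0, 434.0]]
home16 [[148.0, 411.0], [544.0, 350.0]] [[251.0, 71.0], [222.0, 434.0]]
up16 [[147.0, 410.0], [545.0, 350.0]] [[251.0, 65.0], [222.0, 430.0]]
```

View pics/f1.png

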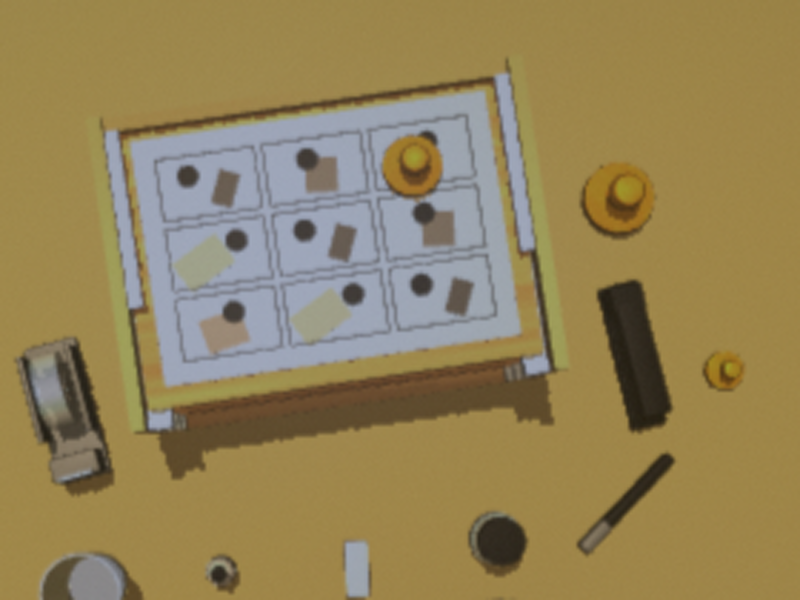

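View pics/f2.png

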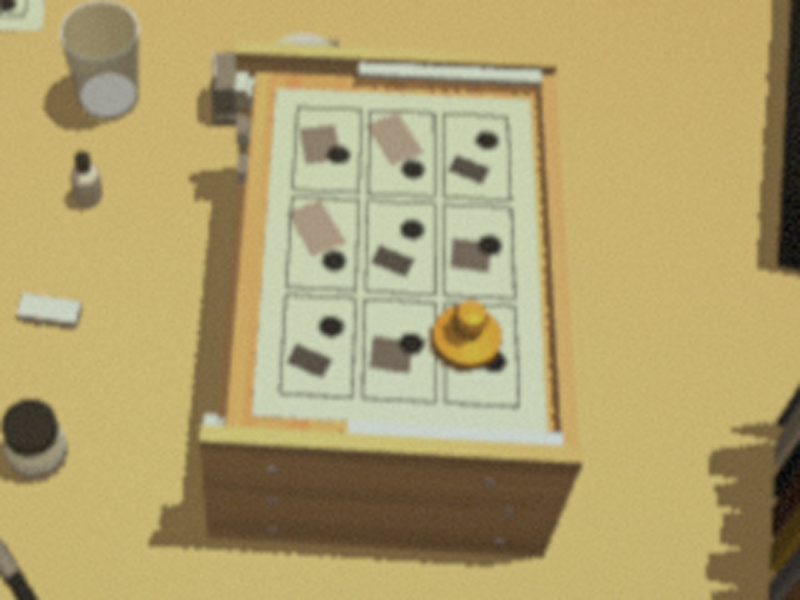

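Both views show the board behind the two tabs and the paperweight upright in its panel. Corner (256,72) in the scene crop fits the dropped height (71, against 65 if still up). To check that it lies level, I triangulate the page's dots before and after.

```bash
python3 - <<'E'
from fit import *
a1,b1=robot.snapshot("top")[:,:,::-1],robot.snapshot("scene")[:,:,::-1]
a0,b0=cv2.imread("pics/top0.png"),cv2.imread("pics/scene0.png")
def dot(im,uv):
    u,v=int(round(uv[0])),int(round(uv[1]));g=im[v-7:v+8,u-7:u+8].astype(float).max(2);wt=np.clip(0.5*np.median(g)+0 -g+20,0,None)
    yy,xx=np.mgrid[v-7:v+8,u-7:u+8];m=np.hypot(xx-uv[0],yy-uv[1])<5;wt=wt*m
    return np.array([(wt*xx).sum(),(wt*yy).sum()])/wt.sum()
T=lambda u,v:np.array((210+u/2.857,60+v/2.857)); S0=lambda u,v:np.array((200+u/2,100+v/2)); S1=lambda u,v:np.array((240+u/2.857,120+v/2.857))
# order: back L,M ; mid L,M,R ; front L,M,R
t0=[(201,273),(321,255),(250,337),(319,328),(439,310),(247,410),(368,392),(437,382)]
t1=[(188,176),(307,160),(236,240),(305,230),(424,213),(233,312),(353,294),(421,285)]
s0=[(348,131),(346,204),(295,151),(293,192),(289,272),(244,140),(237,214),(233,260)]
s1=[(487,140),(489,245),(413,169),(412,229),(411,343),(338,154),(334,261),(331,326)]
M={c:P[c]["camera_matrix"]@np.c_[cv2.Rodrigues(P[c]["rvec"])[0],P[c]["tvec"]] for c in P}
Z=[]
for a,b,t,s,S in((a0,b0,t0,s0,S0),(a1,b1,t1,s1,S1)):
    A=np.array([dot(a,T(*x)) for x in t]).T;B=np.array([dot(b,S(*x)) for x in s]).T
    X=cv2.triangulatePoints(M["top"],M["scene"],A,B);X=(X[:3]/X[3]).T;Z.append(X)
    print((1000*X[:,2]).round(1))
print("dz",(1000*(Z[1]-Z[0])[:,2]).round(1),"dxy",(1000*(Z[1]-Z[0])[:,:2]).mean(0).round(1),robot.get_obs()["wrist_force"])
E
```

```text
[155.2 154.5 155.1 155.  154.5 155.6 154.7 154.8]
[148.4 147.7 148.  148.  147.5 148.7 148.  147.8]
dz [-6.8 -6.7 -7.1 -7.1 -7.1 -6.9 -6.7 -7.1] dxy [80.9 13.7] [-0.56714066 -0.60929354 -0.3411906 ]
```

The whole board has dropped 7 mm evenly, so it lies level and home. The hand is clear, so I hand in.

```bash
python3 -c "
from bench import robot
print(robot.close_job())"
```

```text
the job is handed in; nothing more can be done
None
```

The top board is pushed fully home: it dropped 7 mm evenly into its notches and lies level. The paperweight is still standing in its place on the page, nothing else in view was disturbed, and the hand was clear when I handed the job in.

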